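# Clear the spare caps off the sorting tray

### The job

The two vials on the white sorting tray are capped and done: with closed fingers, sweep the four loose black screw caps left over on its deck into the sunk trough along the tray's left side, then push the trough's open hinged lid over and press it fully shut so that the caps stay in. Push only: nothing may be picked up, and the two vials must stay standing where they are; leave the flask and the beaker beside the tray alone too.

Things in the scene. Friction and masses are not known exactly. Their poses are not given: they have to be found in the camera images.
- tray: white plastic sorting tray, fixed to the worktop, 190 (x) x 297 (y) x 52 mm; origin at worktop height on its mid-line. Tray +y points from the deck to the trough (robot's left, tray yaw up to 0.3 rad either way), +x away from the robot. Deck x = -90 to 90, y = -175 to 60 mm, 40 mm above the worktop; on three sides (both x, and y = -175) a rim 5 mm thick, 12 mm above the deck
- deck_edge (a point): middle of the deck's unrimmed edge (tray x = 0, y = 60 mm, deck height 40 mm), the straight drop into the trough
- trough (a point): middle of the trough's grey floor, 6 mm above the worktop (34 mm below the deck). The trough is x = -90 to 90, y = 60 to 112 mm in the tray's axes; its outer wall (5 mm thick) and end walls are 52 mm high
- trough_lid (a joint): hinge of the aluminium trough lid, rad: 0 = shut, flat on the trough's walls (its top then 56 mm above the worktop); grows as the free edge swings up and outwards to tray +y; 1.57 upright, stop 2.5, starts at 1.9 to 2.35. Stiff light hinge (0.045 N m, under 2 N at the edge): stays where it is left
- lid_hinge (a point): middle of the hinge line, which runs along tray x at tray y = 119 mm, 54 mm above the worktop. The lid is 188 mm long along it
- lid_edge (a point): middle of the lid's free edge, 64 mm from the hinge line; the lid is 3.6 mm thick, with a lip turned down 8 mm along this edge
- cap_1: black plastic screw cap, 24 mm diameter, 12 mm tall, 10 to 18 g, lying loose on the tray's deck; origin at its middle (6 mm above the deck at the start)
- cap_2: black plastic screw cap, 24 mm diameter, 12 mm tall, 10 to 18 g, lying loose on the tray's deck; origin at its middle (6 mm above the deck at the start)
- cap_3: black plastic screw cap, 24 mm diameter, 12 mm tall, 10 to 18 g, lying loose on the tray's deck; origin at its middle (6 mm above the deck at the start)
- cap_4: black plastic screw cap, 24 mm diameter, 12 mm tall, 10 to 18 g, lying loose on the tray's deck; origin at its middle (6 mm above the deck at the start)
- tray_vial_a: closed glass vial with a black screw cap, 25 mm diameter, 60 mm tall, about 30 g, standing on the tray's deck; origin at the centre of its underside, z up. Bystander: leave it standing where it is
- tray_vial_b: closed glass vial with a blue screw cap, 25 mm diameter, 60 mm tall, about 30 g, standing on the tray's deck; origin at the centre of its underside, z up. Bystander: leave it standing where it is
- flask: conical glass flask with a red stopper, 75 mm wide, 114 mm tall, standing left of the tray; origin at the centre of its underside. Bystander
- beaker: glass beaker, 78 mm wide, 92 mm tall, standing right of the tray; origin at the centre of its underside. Bystander

How it is judged:
On the way, in this order (a step that is already met when the one before it is completed fails the run):
1. all four caps have been swept into the trough (y of cap_1 in the frame of tray between 0.063 and 0.112 m and y of cap_2 in the frame of tray between 0.063 and 0.112 m and y of cap_3 in the frame of tray between 0.063 and 0.112 m and y of cap_4 in the frame of tray between 0.063 and 0.112 m and z of each of cap_1, cap_2, cap_3, cap_4 in the frame of tray below 0.043 m and x of cap_1 in the frame of tray between -0.09 and 0.09 m and x of cap_2 in the frame of tray between -0.09 and 0.09 m and x of cap_3 in the frame of tray between -0.09 and 0.09 m and x of cap_4 in the frame of tray between -0.09 and 0.09 m), for 0.2 s.
2. the trough's lid is shut (value of joint trough_lid below 0.06 rad), for 0.2 s.
At the end, for the whole second after the job is handed in: All four caps lie at rest in the trough (centres between its walls and lower than where they lay on the deck), the lid is shut to within 0.06 rad, and both vials stand upright on the deck within 20 mm of where they stood (all of step 1 and value of joint trough_lid below 0.06 rad and linear speed of each of cap_1, cap_2, cap_3, cap_4 below 0.02 m/s and angle between each of tray_vial_a, tray_vial_b's own z axis and vertical below 0.15 rad and distance of each of tray_vial_a, tray_vial_b from where it was at the start of the episode below 0.02 m); the robot touches nothing.
It fails at once if a cap is lifted: its middle comes more than 82 mm above the worktop (some 35 mm above where it lies on the deck) (height (world z) of any of cap_1, cap_2, cap_3, cap_4 above 0.082 m).
It fails at once if a vial on the tray is knocked (tilts more than 0.35 rad), shoved more than 20 mm or lifted (angle between any of tray_vial_a, tray_vial_b's own z axis and vertical above 0.35 rad or distance of any of tray_vial_a, tray_vial_b from where it was at the start of the episode above 0.02 m).
It fails at once if the flask or the beaker beside the tray is moved more than 20 mm (distance of any of flask, beaker from where it was at the start of the episode above 0.02 m).
It also fails if it takes over 61 s, if anything falls off the work surface, if the arm or the gripper's body presses on something with over 40 N, if the wrist force passes 120 N, or if a joint passes its speed limit or range.

### The arm

A 6-joint arm with a two-finger parallel gripper is mounted at the origin on a cart in front of the work surface, level with it; the furniture and walls round the work are solid. World frame = base frame: x ahead of the robot, y to its left, z up, the work surface at z = 0. Lengths are in m, angles in rad, forces in N, time in s.
With the tool pointing down it reaches from about 0.25 to 0.725 m from the base axis. Payload 9.7 kg.
Tool frame: the origin (TCP) lies at the very end of the fingers, on their centre line; the grasp point (between the pads) lies 19 mm behind it; z points along the fingers, y is the direction in which the jaws open and shut (so a half turn about z gives the same grasp; the last joint's range is limited). The gripper opens to 85 mm and grips with 20 to 120 N. Pads are 22 mm wide; open, the fingers measure 114 mm over their backs; the gripper's body (76 mm by 85 mm) begins 54 mm behind the grasp point. The pads swing forward as they close: fully open they stand 13 mm farther back than shut.
Start: joints at [1.161, 0.087, 0.176, 1.66, 0, 1.571], TCP at [0.219, 0.504, 0.231] pointing down, gripper open.
Joint ranges: [-3.13, 3.13], [-0.85, 1.81], [-1.15, 1.24], [-2.2, 2.28], [-1.44, 1.52], [-3.14, 3.14]. Speed limits (rad/s): [2.22, 2.22, 2.57, 3.14, 3.14, 3.14].

### API

Orientations are given as a unit quaternion [w, x, y, z].
In Python, from bench import robot gives the robot as it stands.
- The arm moves only by the tool jog_arm, never from a script. Its argument "deltas" is a list of rows, each an object of numbers: "tx", "ty", "tz": the shift along the tool's x, y, z in mm; "wx", "wy", "wz": the turn, a rotation vector about the tool's x, y, z in degrees; "gripper": the opening, from -1 (shut) to 1 (fully open), so that 0 is half open. A call has 1 to 20 rows; each row is the pose to reach, as a shift and turn from the pose commanded when the call began, along the tool's axes at that moment; what a row does not reach only later rows make up. A row lasts 1/10 s, in which the tool goes at most 50 mm and 8.59 degrees, less where a joint would pass 70% of its speed; a pose out of reach is approached as far as the arm can. A call with a gripper value outside its range is refused whole. The fingers move at their own pace and stop on an object; the grip force is fixed at half the most. Time passes only in rows, so rows that repeat a pose let the fingers close. It gives the time, the measured TCP pose, the force and the opening at its end, in the units of the state.
- robot.observe(): the state, without advancing time (a new reading comes with each control period).
- robot.grab_frame(name): name is "side" or "top" or "wrist"; returns the picture (480x640x3 uint8, blue, green, red); there is no depth.
- robot.get_calibration(name): a dict with "fx", "fy", "cx", "cy" (pixels), "pose" (4x4, takes a point from camera to world coordinates). Camera axes: x right, y up, looking along -z (the intrinsics and any distortion apply to the point x, -y, -z); pixel columns grow to the right and rows downward; lengths in m; the calibration is good to about 2 mm. A picture is of the moment at which its call begins: read the wrist's pose just before it. get_calibration takes no time and is no camera call; for the wrist camera it gives the pose at the moment of the call.
- robot.finish_job(): hands the job in, once; it reports no verdict.
The state is a dict: "clock": time; "joints": joint angles; "qvel": joint speeds; "tau": joint torques, N m; "position": TCP position; "tcp_rot": TCP orientation; "force": force on the tool from outside, world axes, zero at the start; "moment": the same for the moment, N m; "width": opening from 0.0 (shut) to 1.0 (fully open).
Only numpy, scipy, OpenCV 4.12 (cv2) and the standard library are available. Lean on these libraries where they do the work, as an engineer would, in place of code of your own. Each camera call takes 0.05 s, during which the arm holds its last target. There are 200 camera calls.

## Working session

There is one attempt and no reset: what is moved stays moved. The work goes in short steps, Python scripts to look and compute and a tool call to move; the robot and the scene stay as the last step left them, time stands still between calls to the robot, and variables do not carry over. Pictures are saved under pics/ and viewed, about 8 in all and at most 12, crops included, and the job is handed in when it is done.

Besides the shell and the picture viewer there is one more tool, called by a JSON object that holds its "method" and its "body", one argument or row to a line. jog_arm: Moves the arm, as the interface text tells. Its arguments: {"type":"object","properties":{"deltas":{"type":"array"}},"required":["deltas"]}

```bash
mkdir -p pics; ls; python3 - <<'E'
from bench import robot
import cv2,numpy as np
np.set_printoptions(precision=4,suppress=True)
for n in("top","side"):
    im=robot.grab_frame(n);cv2.imwrite(f"pics/{n}0.png",im);c=robot.get_calibration(n);print(n,c)
s=robot.observe();print(s)
E
```

```text
pics
top {'fx': 514.9195826428369, 'fy': 514.9195826428369, 'cx': 325.9808746067813, 'cy': 242.06471894760674, 'pose': array([[-0.0067,  0.9915, -0.1302,  0.3921],
       [-0.9996, -0.003 ,  0.0292,  0.0353],
       [ 0.0286,  0.1303,  0.9911,  1.154 ],
       [ 0.    ,  0.    ,  0.    ,  1.    ]])}
side {'fx': 525.1485361229038, 'fy': 525.1485361229038, 'cx': 322.93951405434933, 'cy': 235.4903490607838, 'pose': array([[ 0.9058,  0.2372, -0.3511,  0.0954],
       [-0.4235,  0.5319, -0.7333, -0.8154],
       [ 0.0128,  0.8129,  0.5822,  0.7499],
       [ 0.    ,  0.    ,  0.    ,  1.    ]])}
{'clock': 0.1, 'joints': array([1.161 , 0.0874, 0.1752, 1.6598, 0.    , 1.5708]), 'qvel': array([ 0.0013, -0.0008,  0.0009,  0.0004,  0.001 ,  0.0017]), 'tau': array([  0.0006, -52.1562,  46.5656,   0.0159,   0.0001,   0.    ]), 'position': array([0.219 , 0.5043, 0.2306]), 'tcp_rot': array([-0.0001,  0.2035,  0.9791, -0.0006]), 'force': array([-0.3994, -0.2297,  0.4528]), 'moment': array([-0.0254, -0.0094,  0.01  ]), 'width': 1.0003860027556397}
```

View pics/top0.png

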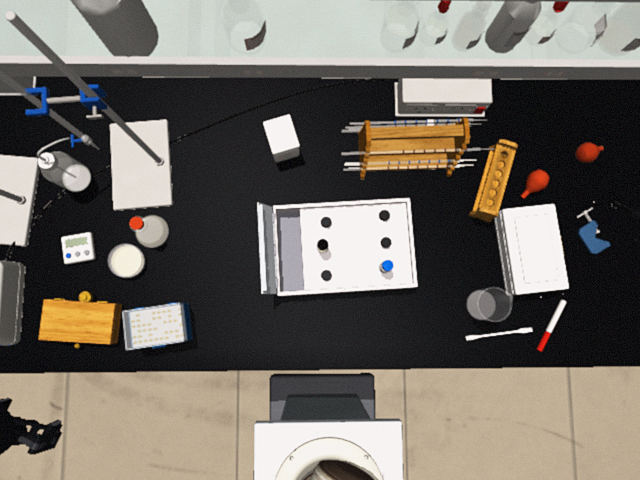

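View pics/side0.png

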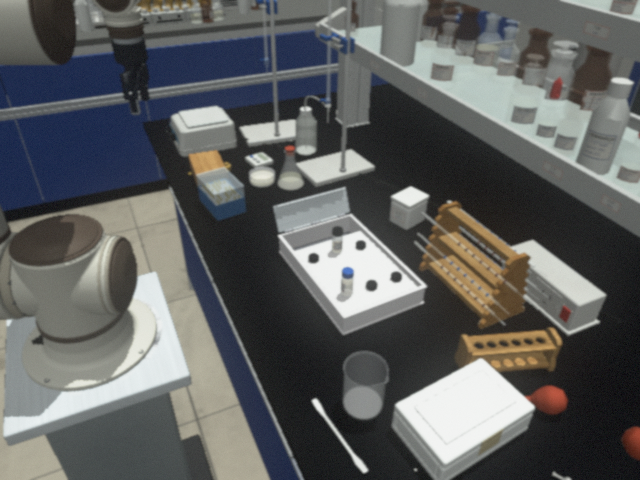

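The top view shows the tray at about (275–417, 198–294). The loose caps are at (326,222), (384,216), (386,242) and (326,275). The black vial is at (322,245), the blue vial at (387,267), and the lid stands open at the left (265,250). The side view agrees. Next I measure these.

```bash
cat > h.py <<'E'
from bench import robot
import cv2,numpy as np
np.set_printoptions(precision=4,suppress=True)
def ray(c,u,v):
    T=np.array(c["pose"]);d=T[:3,:3]@np.array([(u-c["cx"])/c["fx"],-(v-c["cy"])/c["fy"],-1.]);return T[:3,3],d
def plane(c,u,v,z):
    o,d=ray(c,u,v);return o+d*(z-o[2])/d[2]
def proj(c,p):
    T=np.array(c["pose"]);q=T[:3,:3].T@(np.asarray(p)-T[:3,3]);return np.array([c["cx"]-c["fx"]*q[0]/q[2],c["cy"]+c["fy"]*q[1]/q[2]])
E
python3 - <<'E'
from h import *
im=cv2.imread("pics/top0.png");c=robot.get_calibration("top")
g=im.max(2)
x0,y0=250,185
roi=g[y0:305,x0:430]
print("dist" , [k for k in c])
w=((roi>190)*255).astype('uint8')
w=cv2.morphologyEx(w,cv2.MORPH_CLOSE,np.ones((3,3),np.uint8))
cs,_=cv2.findContours(w,cv2.RETR_EXTERNAL,cv2.CHAIN_APPROX_NONE)
k=max(cs,key=cv2.contourArea)
q=cv2.approxPolyDP(k,4,True)[:,0]+[x0,y0];print("white poly",q.tolist())
for u,v in q: print((u,v),plane(c,u,v,.052)[:2])
b=((roi<70)*255).astype('uint8')
n,l,s,ce=cv2.connectedComponentsWithStats(b)
for i in range(1,n):
    if 25<s[i,4]<900: u,v=ce[i]+[x0,y0];print("black",s[i],u,v,"z.05",plane(c,u,v,.050)[:2],"z.1",plane(c,u,v,.098)[:2])
hs=cv2.cvtColor(im,cv2.COLOR_BGR2HSV)[y0:305,x0:430]
b=(cv2.inRange(hs,(95,130,60),(130,255,255)))
ys,xs=np.nonzero(b);u,v=xs.mean()+x0,ys.mean()+y0;print("blue",len(xs),u,v,plane(c,u,v,.098)[:2])
cv2.imwrite("pics/crop0.png",cv2.resize(im[y0:305,x0:430],None,fx=4.4,fy=4.4,interpolation=cv2.INTER_CUBIC))
E
```

```text
dist ['fx', 'fy', 'cx', 'cy', 'pose']
white poly [[409, 199], [274, 205], [277, 294], [416, 286]]
(np.int64(409), np.int64(199)) [ 0.6316 -0.18  ]
(np.int64(274), np.int64(205)) [0.6184 0.1153]
(np.int64(277), np.int64(294)) [0.4258 0.1077]
(np.int64(416), np.int64(286)) [ 0.4411 -0.1898]
black [130  26   9  10  73] 383.9178082191781 215.23287671232876 z.05 [ 0.5958 -0.1243] z.1 [ 0.587  -0.1174]
black [71 33 10  9 71] 325.7746478873239 222.1267605633803 z.05 [0.5808 0.0029] z.1 [0.5726 0.0043]
black [131  53  10  10  75] 385.52 242.25333333333333 z.05 [ 0.5363 -0.1265] z.1 [ 0.53   -0.1195]
black [68 55 10 10 84] 322.3452380952381 244.39285714285714 z.05 [0.532  0.0107] z.1 [0.5259 0.0117]
black [72 86  9  9 67] 325.88059701492534 275.0 z.05 [0.4658 0.0035] z.1 [0.4626 0.0048]
blue 93 387.13978494623655 265.10752688172045 [ 0.4824 -0.1218]
```

View pics/crop0.png

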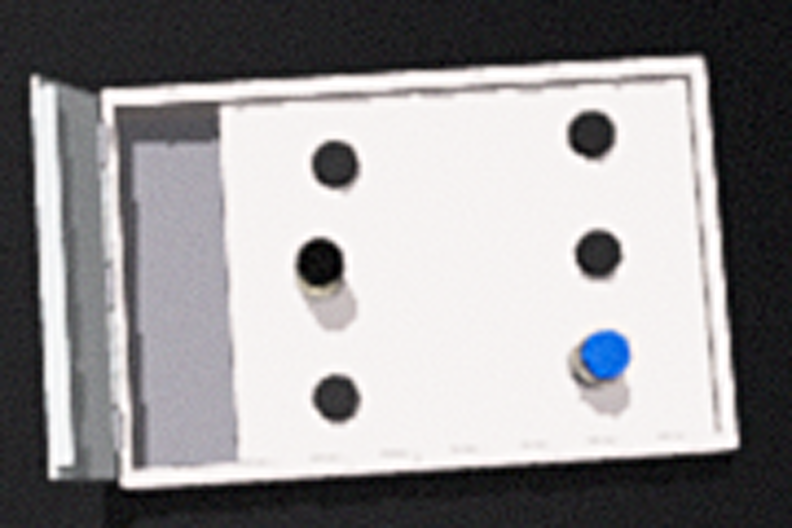

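The crop confirms it. The two front caps are clear of the black vial, one each side. One rear cap is directly behind the black vial, so it needs a side-step. Next I fit the tray frame and compute the first move.

```bash
cat >> h.py <<'E'
from scipy.spatial.transform import Rotation as R
YAW=.046;O=np.array([.5278,-.0052]);RT=np.array([[np.cos(YAW),-np.sin(YAW)],[np.sin(YAW),np.cos(YAW)]])
def tray(p): return RT.T@(np.asarray(p)[:2]-O)
def world(x,y,z): return np.r_[RT@np.array([x,y])+O,z]
def rot(s): q=s["tcp_rot"];return R.from_quat([q[1],q[2],q[3],q[0]])
GOAL=R.from_matrix(np.c_[np.r_[RT[:,1],0],np.r_[RT[:,0],0],[0,0,-1]])
def delta(x,y,z):
    s=robot.observe();r=rot(s)
    print("tray",tray(s["position"])*1e3,"z",s["position"][2]*1e3,"t",s["clock"])
    print("mm",r.inv().apply(world(x,y,z)-s["position"])*1e3,"deg",(r.inv()*GOAL).as_rotvec(degrees=True))
E
python3 - <<'E'
from h import *
delta(.0535,-.032,.11)
for n,p in dict(A=(.5958,-.1243),B=(.5808,.0029),C=(.5363,-.1265),D=(.4658,.0035),va=(.5259,.0117),vb=(.4824,-.1218)).items(): print(n,tray(p)*1e3)
for a in(.6316,-.18),(.6184,.1153),(.4258,.1077),(.4411,-.1898): print(tray(a)*1e3)
E
```

```text
tray [-285.0098  523.1449] z 230.6390510878859 t 0.1
mm [-548.3226 -349.3152  121.0365] deg [-0.0626  0.0363 63.8841]
A [  62.4514 -122.1009]
B [53.3164  5.6543]
C [   2.9132 -121.5625]
D [-61.5344  11.5418]
va [-1.1209 16.9695]
vb [ -50.7137 -114.389 ]
[  95.6522 -179.3882]
[ 96.0452 116.2064]
[-96.7005 117.4709]
[ -95.0969 -180.4179]
```

{"method": "jog_arm", "body": {
  "deltas": [
    {"tx": -548,"ty": -349,"tz": 60,"wz": 63.9,"gripper": -1},
    {"tx": -548,"ty": -349,"tz": 60,"wz": 63.9,"gripper": -1},
    {"tx": -548,"ty": -349,"tz": 60,"wz": 63.9,"gripper": -1},
    {"tx": -548,"ty": -349,"tz": 60,"wz": 63.9,"gripper": -1},
    {"tx": -548,"ty": -349,"tz": 60,"wz": 63.9,"gripper": -1},
    {"tx": -548,"ty": -349,"tz": 60,"wz": 63.9,"gripper": -1},
    {"tx": -548,"ty": -349,"tz": 60,"wz": 63.9,"gripper": -1},
    {"tx": -548,"ty": -349,"tz": 60,"wz": 63.9,"gripper": -1},
    {"tx": -548,"ty": -349,"tz": 60,"wz": 63.9,"gripper": -1},
    {"tx": -548,"ty": -349,"tz": 60,"wz": 63.9,"gripper": -1},
    {"tx": -548,"ty": -349,"tz": 60,"wz": 63.9,"gripper": -1},
    {"tx": -548,"ty": -349,"tz": 60,"wz": 63.9,"gripper": -1},
    {"tx": -548,"ty": -349,"tz": 60,"wz": 63.9,"gripper": -1},
    {"tx": -548,"ty": -349,"tz": 60,"wz": 63.9,"gripper": -1},
    {"tx": -548,"ty": -349,"tz": 60,"wz": 63.9,"gripper": -1},
    {"tx": -548,"ty": -349,"tz": 60,"wz": 63.9,"gripper": -1},
    {"tx": -548,"ty": -349,"tz": 60,"wz": 63.9,"gripper": -1},
    {"tx": -548,"ty": -349,"tz": 60,"wz": 63.9,"gripper": -1}
  ]
}}

```text
schema error: expected keys tx, ty, tz, wx, wy, wz, gripper
```

```bash
python3 - <<'E'
from h import *
delta(.0535,-.032,.0445)
s=robot.observe();print(s["joints"],s["width"],s["force"])
im=robot.grab_frame("wrist");cv2.imwrite("pics/w1.png",im)
E
```

```text
tray [-285.0098  523.1449] z 230.6390510878859 t 0.1
mm [-548.3251 -349.2368  186.5364] deg [-0.0626  0.0363 63.8841]
[1.161  0.0874 0.1752 1.6598 0.     1.5708] 1.0003860027556397 [-0.3994 -0.2297  0.4528]
```

View pics/w1.png

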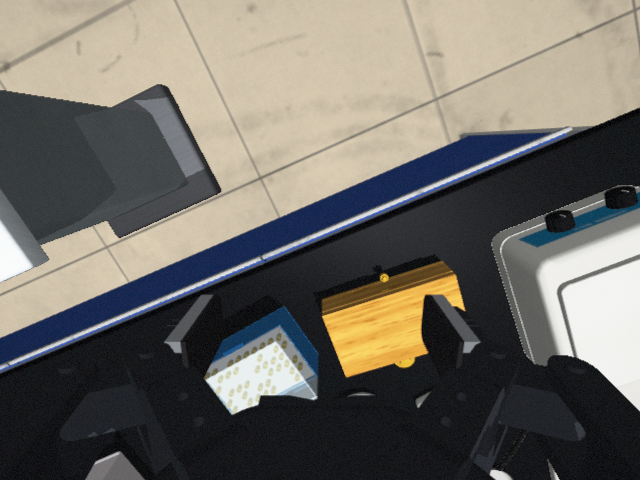

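The call was refused because every key is required, so the arm has not moved. The wrist picture shows only the open gripper over the left end of the bench. I'll repeat the move with all keys.

{"method": "jog_arm", "body": {
  "deltas": [
    {"tx": -548,"ty": -349,"tz": 60,"wx": 0,"wy": 0,"wz": 63.9,"gripper": -1},
    {"tx": -548,"ty": -349,"tz": 60,"wx": 0,"wy": 0,"wz": 63.9,"gripper": -1},
    {"tx": -548,"ty": -349,"tz": 60,"wx": 0,"wy": 0,"wz": 63.9,"gripper": -1},
    {"tx": -548,"ty": -349,"tz": 60,"wx": 0,"wy": 0,"wz": 63.9,"gripper": -1},
    {"tx": -548,"ty": -349,"tz": 60,"wx": 0,"wy": 0,"wz": 63.9,"gripper": -1},
    {"tx": -548,"ty": -349,"tz": 60,"wx": 0,"wy": 0,"wz": 63.9,"gripper": -1},
    {"tx": -548,"ty": -349,"tz": 60,"wx": 0,"wy": 0,"wz": 63.9,"gripper": -1},
    {"tx": -548,"ty": -349,"tz": 60,"wx": 0,"wy": 0,"wz": 63.9,"gripper": -1},
    {"tx": -548,"ty": -349,"tz": 60,"wx": 0,"wy": 0,"wz": 63.9,"gripper": -1},
    {"tx": -548,"ty": -349,"tz": 60,"wx": 0,"wy": 0,"wz": 63.9,"gripper": -1},
    {"tx": -548,"ty": -349,"tz": 60,"wx": 0,"wy": 0,"wz": 63.9,"gripper": -1},
    {"tx": -548,"ty": -349,"tz": 60,"wx": 0,"wy": 0,"wz": 63.9,"gripper": -1},
    {"tx": -548,"ty": -349,"tz": 60,"wx": 0,"wy": 0,"wz": 63.9,"gripper": -1},
    {"tx": -548,"ty": -349,"tz": 60,"wx": 0,"wy": 0,"wz": 63.9,"gripper": -1},
    {"tx": -548,"ty": -349,"tz": 60,"wx": 0,"wy": 0,"wz": 63.9,"gripper": -1},
    {"tx": -548,"ty": -349,"tz": 60,"wx": 0,"wy": 0,"wz": 63.9,"gripper": -1},
    {"tx": -548,"ty": -349,"tz": 60,"wx": 0,"wy": 0,"wz": 63.9,"gripper": -1},
    {"tx": -548,"ty": -349,"tz": 60,"wx": 0,"wy": 0,"wz": 63.9,"gripper": -1}
  ]
}}

```text
clock: 1.95
position: [0.5824, -0.0328, 0.1719]
tcp_rot: [0.0, 0.69, 0.724, 0.0]
force: [-0.5, -0.0, 1.0]
width: 0.004
```

```bash
python3 - <<'E'
from h import *
delta(.0535,-.032,.0445)
s=robot.observe();print(s["joints"],s["width"],s["force"])
im=robot.grab_frame("wrist");cv2.imwrite("pics/w2.png",im)
E
```

```text
tray [ 53.308  -30.1284] z 171.8911666458524 t 1.95
mm [ -1.8654   0.0822 127.3914] deg [0.0482 0.0029 0.0814]
[-0.0564  0.152   0.1324  1.5504  0.      1.467 ] 0.0038666514782219794 [-0.4737 -0.0494  0.9697]
```

View pics/w2.png

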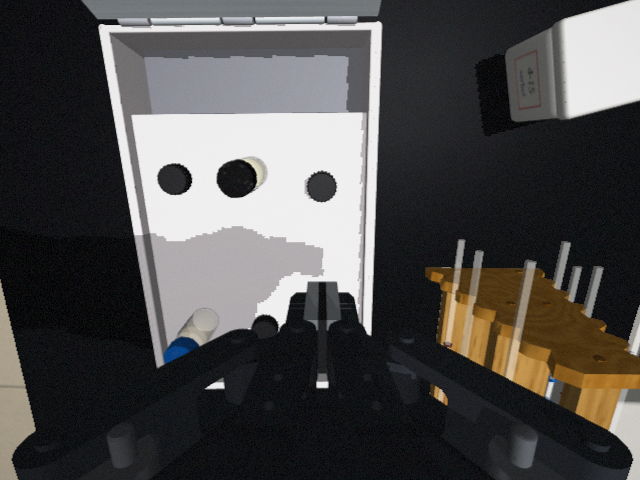

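The wrist view shows the closed fingers in line with the front cap at (321,185). The black vial is at (240,178), the other front cap at (175,180), and the trough is open above. I'll push the first cap (B), then retreat above its lane.

{"method": "jog_arm", "body": {
  "deltas": [
    {"tx": -2,"ty": 0,"tz": 50,"wx": 0,"wy": 0,"wz": 0,"gripper": -1},
    {"tx": -2,"ty": 0,"tz": 100,"wx": 0,"wy": 0,"wz": 0,"gripper": -1},
    {"tx": -2,"ty": 0,"tz": 120,"wx": 0,"wy": 0,"wz": 0,"gripper": -1},
    {"tx": -2,"ty": 0,"tz": 127,"wx": 0,"wy": 0,"wz": 0,"gripper": -1},
    {"tx": -2,"ty": 0,"tz": 127,"wx": 0,"wy": 0,"wz": 0,"gripper": -1},
    {"tx": 6,"ty": 0,"tz": 127,"wx": 0,"wy": 0,"wz": 0,"gripper": -1},
    {"tx": 14,"ty": 0,"tz": 127,"wx": 0,"wy": 0,"wz": 0,"gripper": -1},
    {"tx": 22,"ty": 0,"tz": 127,"wx": 0,"wy": 0,"wz": 0,"gripper": -1},
    {"tx": 30,"ty": 0,"tz": 127,"wx": 0,"wy": 0,"wz": 0,"gripper": -1},
    {"tx": 38,"ty": 0,"tz": 127,"wx": 0,"wy": 0,"wz": 0,"gripper": -1},
    {"tx": 46,"ty": 0,"tz": 127,"wx": 0,"wy": 0,"wz": 0,"gripper": -1},
    {"tx": 54,"ty": 0,"tz": 127,"wx": 0,"wy": 0,"wz": 0,"gripper": -1},
    {"tx": 62,"ty": 0,"tz": 127,"wx": 0,"wy": 0,"wz": 0,"gripper": -1},
    {"tx": 70,"ty": 0,"tz": 127,"wx": 0,"wy": 0,"wz": 0,"gripper": -1},
    {"tx": 78,"ty": 0,"tz": 127,"wx": 0,"wy": 0,"wz": 0,"gripper": -1},
    {"tx": 86,"ty": 0,"tz": 127,"wx": 0,"wy": 0,"wz": 0,"gripper": -1},
    {"tx": 92,"ty": 0,"tz": 127,"wx": 0,"wy": 0,"wz": 0,"gripper": -1},
    {"tx": 92,"ty": 0,"tz": 127,"wx": 0,"wy": 0,"wz": 0,"gripper": -1},
    {"tx": 60,"ty": 0,"tz": 110,"wx": 0,"wy": 0,"wz": 0,"gripper": -1},
    {"tx": 10,"ty": 0,"tz": 95,"wx": 0,"wy": 0,"wz": 0,"gripper": -1}
  ]
}}

```text
clock: 4.0
position: [0.582, -0.0211, 0.0759]
tcp_rot: [-0.0, 0.689, 0.724, -0.0]
force: [2.1, -0.4, 0.4]
width: -0.0
```

```bash
python3 - <<'E'
from h import *
delta(-.0615,-.026,.0445)
print(robot.observe()["force"])
im=robot.grab_frame("wrist");cv2.imwrite("pics/w3.png",im)
E
```

```text
tray [ 53.4424 -18.4145] z 75.9172502335599 t 4.0
mm [  -7.2086 -114.955    31.4597] deg [-0.0224 -0.0185  0.1929]
[ 2.0693 -0.3612  0.4399]
```

View pics/w3.png

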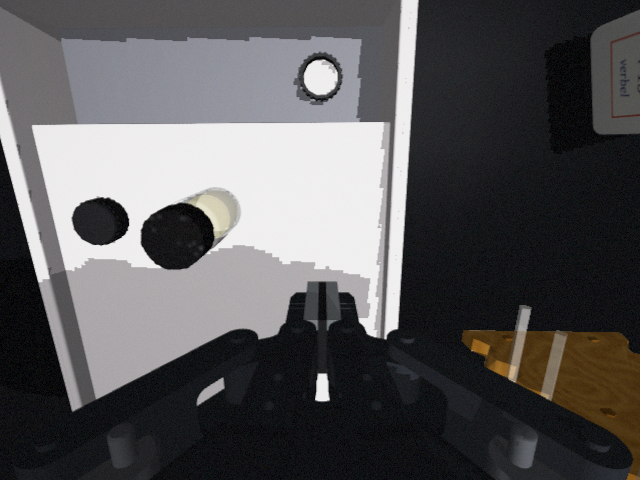

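The first cap lies upside down on the trough floor at (320,77), and both vials are untouched. Next I push the near front cap (D).

{"method": "jog_arm", "body": {
  "deltas": [
    {"tx": -8,"ty": -40,"tz": 0,"wx": 0,"wy": 0,"wz": 0,"gripper": -1},
    {"tx": -8,"ty": -80,"tz": 0,"wx": 0,"wy": 0,"wz": 0,"gripper": -1},
    {"tx": -6,"ty": -115,"tz": 10,"wx": 0,"wy": 0,"wz": 0,"gripper": -1},
    {"tx": -6,"ty": -115,"tz": 32,"wx": 0,"wy": 0,"wz": 0,"gripper": -1},
    {"tx": -6,"ty": -115,"tz": 32,"wx": 0,"wy": 0,"wz": 0,"gripper": -1},
    {"tx": 4,"ty": -115,"tz": 32,"wx": 0,"wy": 0,"wz": 0,"gripper": -1},
    {"tx": 12,"ty": -115,"tz": 32,"wx": 0,"wy": 0,"wz": 0,"gripper": -1},
    {"tx": 20,"ty": -115,"tz": 32,"wx": 0,"wy": 0,"wz": 0,"gripper": -1},
    {"tx": 28,"ty": -115,"tz": 32,"wx": 0,"wy": 0,"wz": 0,"gripper": -1},
    {"tx": 36,"ty": -115,"tz": 32,"wx": 0,"wy": 0,"wz": 0,"gripper": -1},
    {"tx": 44,"ty": -115,"tz": 32,"wx": 0,"wy": 0,"wz": 0,"gripper": -1},
    {"tx": 52,"ty": -115,"tz": 32,"wx": 0,"wy": 0,"wz": 0,"gripper": -1},
    {"tx": 60,"ty": -115,"tz": 32,"wx": 0,"wy": 0,"wz": 0,"gripper": -1},
    {"tx": 68,"ty": -115,"tz": 32,"wx": 0,"wy": 0,"wz": 0,"gripper": -1},
    {"tx": 76,"ty": -115,"tz": 32,"wx": 0,"wy": 0,"wz": 0,"gripper": -1},
    {"tx": 82,"ty": -115,"tz": 32,"wx": 0,"wy": 0,"wz": 0,"gripper": -1},
    {"tx": 82,"ty": -115,"tz": 32,"wx": 0,"wy": 0,"wz": 0,"gripper": -1},
    {"tx": 50,"ty": -115,"tz": 10,"wx": 0,"wy": 0,"wz": 0,"gripper": -1},
    {"tx": 5,"ty": -115,"tz": 0,"wx": 0,"wy": 0,"wz": 0,"gripper": -1},
    {"tx": -15,"ty": -90,"tz": 0,"wx": 0,"wy": 0,"wz": 0,"gripper": -1}
  ]
}}

```text
clock: 6.05
position: [0.4926, -0.0435, 0.0778]
tcp_rot: [0.001, 0.691, 0.723, 0.0]
force: [1.3, -0.4, 0.7]
width: -0.001
```

```bash
python3 - <<'E'
from h import *
delta(.0625,-.151,.0445)
print(robot.observe()["force"])
im=robot.grab_frame("wrist");cv2.imwrite("pics/w4.png",im)
E
```

```text
tray [-36.8917 -36.6638] z 77.79728534826572 t 6.05
mm [-114.1629   99.4808   33.6243] deg [ 0.1241  0.056  -0.081 ]
[ 1.3379 -0.415   0.6725]
```

View pics/w4.png

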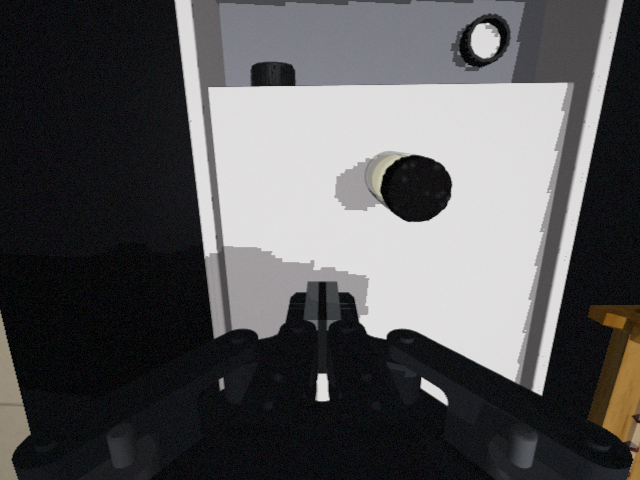

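Cap D is in the trough, on edge against the deck-side wall at (273,75). Both vials are undisturbed. Next is the far rear cap (A).

{"method": "jog_arm", "body": {
  "deltas": [
    {"tx": 0,"ty": 45,"tz": 0,"wx": 0,"wy": 0,"wz": 0,"gripper": -1},
    {"tx": -20,"ty": 90,"tz": 0,"wx": 0,"wy": 0,"wz": 0,"gripper": -1},
    {"tx": -65,"ty": 99,"tz": 0,"wx": 0,"wy": 0,"wz": 0,"gripper": -1},
    {"tx": -105,"ty": 99,"tz": 0,"wx": 0,"wy": 0,"wz": 0,"gripper": -1},
    {"tx": -116,"ty": 99,"tz": 5,"wx": 0,"wy": 0,"wz": 0,"gripper": -1},
    {"tx": -116,"ty": 99,"tz": 20,"wx": 0,"wy": 0,"wz": 0,"gripper": -1},
    {"tx": -116,"ty": 99,"tz": 33,"wx": 0,"wy": 0,"wz": 0,"gripper": -1},
    {"tx": -116,"ty": 99,"tz": 33,"wx": 0,"wy": 0,"wz": 0,"gripper": -1},
    {"tx": -110,"ty": 99,"tz": 33,"wx": 0,"wy": 0,"wz": 0,"gripper": -1},
    {"tx": -103,"ty": 99,"tz": 33,"wx": 0,"wy": 0,"wz": 0,"gripper": -1},
    {"tx": -95,"ty": 99,"tz": 33,"wx": 0,"wy": 0,"wz": 0,"gripper": -1},
    {"tx": -87,"ty": 99,"tz": 33,"wx": 0,"wy": 0,"wz": 0,"gripper": -1},
    {"tx": -79,"ty": 99,"tz": 33,"wx": 0,"wy": 0,"wz": 0,"gripper": -1},
    {"tx": -71,"ty": 99,"tz": 33,"wx": 0,"wy": 0,"wz": 0,"gripper": -1},
    {"tx": -63,"ty": 99,"tz": 33,"wx": 0,"wy": 0,"wz": 0,"gripper": -1},
    {"tx": -55,"ty": 99,"tz": 33,"wx": 0,"wy": 0,"wz": 0,"gripper": -1},
    {"tx": -47,"ty": 99,"tz": 33,"wx": 0,"wy": 0,"wz": 0,"gripper": -1},
    {"tx": -39,"ty": 99,"tz": 33,"wx": 0,"wy": 0,"wz": 0,"gripper": -1},
    {"tx": -35,"ty": 99,"tz": 33,"wx": 0,"wy": 0,"wz": 0,"gripper": -1},
    {"tx": -35,"ty": 99,"tz": 33,"wx": 0,"wy": 0,"wz": 0,"gripper": -1}
  ]
}}

```text
clock: 8.1
position: [0.5934, -0.0708, 0.0426]
tcp_rot: [-0.0, 0.69, 0.723, -0.0]
force: [-0.4, 0.2, 0.8]
width: -0.0
```

```bash
python3 - <<'E'
from h import *
delta(.0625,.062,.0445)
print(robot.observe()["force"])
im=robot.grab_frame("wrist");cv2.imwrite("pics/w5.png",im)
E
```

```text
tray [ 62.527  -68.5954] z 42.6427624275114 t 8.1
mm [130.5955   0.03    -1.8516] deg [-0.0028 -0.0025  0.025 ]
[-0.4264  0.2472  0.8125]
```

View pics/w5.png

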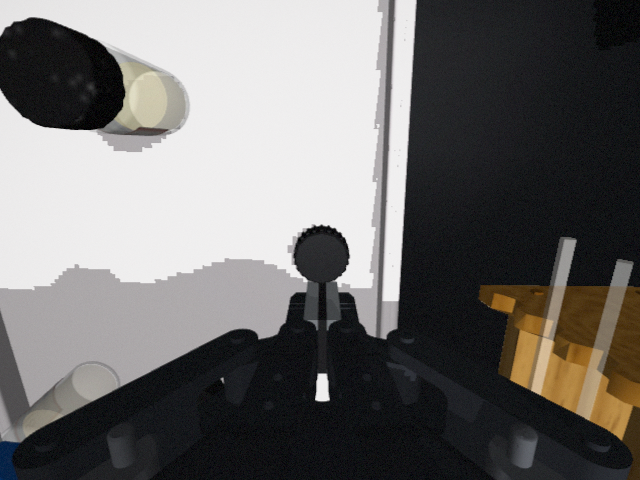

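The cap is centred on the fingertip at (321,257). I continue it into the trough, then retreat.

{"method": "jog_arm", "body": {
  "deltas": [
    {"tx": 8,"ty": 0,"tz": -1,"wx": 0,"wy": 0,"wz": 0,"gripper": -1},
    {"tx": 17,"ty": 0,"tz": -1,"wx": 0,"wy": 0,"wz": 0,"gripper": -1},
    {"tx": 26,"ty": 0,"tz": -1,"wx": 0,"wy": 0,"wz": 0,"gripper": -1},
    {"tx": 35,"ty": 0,"tz": -1,"wx": 0,"wy": 0,"wz": 0,"gripper": -1},
    {"tx": 44,"ty": 0,"tz": -1,"wx": 0,"wy": 0,"wz": 0,"gripper": -1},
    {"tx": 53,"ty": 0,"tz": -1,"wx": 0,"wy": 0,"wz": 0,"gripper": -1},
    {"tx": 62,"ty": 0,"tz": -1,"wx": 0,"wy": 0,"wz": 0,"gripper": -1},
    {"tx": 71,"ty": 0,"tz": -1,"wx": 0,"wy": 0,"wz": 0,"gripper": -1},
    {"tx": 80,"ty": 0,"tz": -1,"wx": 0,"wy": 0,"wz": 0,"gripper": -1},
    {"tx": 89,"ty": 0,"tz": -1,"wx": 0,"wy": 0,"wz": 0,"gripper": -1},
    {"tx": 98,"ty": 0,"tz": -1,"wx": 0,"wy": 0,"wz": 0,"gripper": -1},
    {"tx": 107,"ty": 0,"tz": -1,"wx": 0,"wy": 0,"wz": 0,"gripper": -1},
    {"tx": 115,"ty": 0,"tz": -1,"wx": 0,"wy": 0,"wz": 0,"gripper": -1},
    {"tx": 123,"ty": 0,"tz": -1,"wx": 0,"wy": 0,"wz": 0,"gripper": -1},
    {"tx": 130,"ty": 0,"tz": -1,"wx": 0,"wy": 0,"wz": 0,"gripper": -1},
    {"tx": 130,"ty": 0,"tz": -1,"wx": 0,"wy": 0,"wz": 0,"gripper": -1},
    {"tx": 100,"ty": 0,"tz": -20,"wx": 0,"wy": 0,"wz": 0,"gripper": -1},
    {"tx": 50,"ty": 0,"tz": -34,"wx": 0,"wy": 0,"wz": 0,"gripper": -1},
    {"tx": 0,"ty": -10,"tz": -34,"wx": 0,"wy": 0,"wz": 0,"gripper": -1},
    {"tx": -20,"ty": -30,"tz": -34,"wx": 0,"wy": 0,"wz": 0,"gripper": -1}
  ]
}}

```text
clock: 10.15
position: [0.5649, -0.0962, 0.0771]
tcp_rot: [0.001, 0.691, 0.722, 0.0]
force: [-0.5, 1.3, -0.1]
width: -0.002
```

```bash
python3 - <<'E'
from h import *
delta(.0025,-.151,.0445)
print(robot.observe()["force"])
im=robot.grab_frame("top");cv2.imwrite("pics/t6.png",cv2.resize(im[185:305,250:430],None,fx=4.4,fy=4.4,interpolation=cv2.INTER_CUBIC))
E
```

```text
tray [ 32.8683 -92.5882] z 77.07763401427493 t 10.15
mm [-58.4457 -30.2791  32.5999] deg [ 0.0787  0.0627 -0.1314]
[-0.4519  1.2862 -0.1078]
```

{"method": "jog_arm", "body": {
  "deltas": [
    {"tx": -30,"ty": -15,"tz": 0,"wx": 0,"wy": 0,"wz": 0,"gripper": -1},
    {"tx": -58,"ty": -30,"tz": 0,"wx": 0,"wy": 0,"wz": 0,"gripper": -1},
    {"tx": -61,"ty": -30,"tz": 5,"wx": 0,"wy": 0,"wz": 0,"gripper": -1},
    {"tx": -61,"ty": -30,"tz": 20,"wx": 0,"wy": 0,"wz": 0,"gripper": -1},
    {"tx": -61,"ty": -30,"tz": 32,"wx": 0,"wy": 0,"wz": 0,"gripper": -1},
    {"tx": -61,"ty": -30,"tz": 32,"wx": 0,"wy": 0,"wz": 0,"gripper": -1},
    {"tx": -55,"ty": -30,"tz": 32,"wx": 0,"wy": 0,"wz": 0,"gripper": -1},
    {"tx": -48,"ty": -30,"tz": 32,"wx": 0,"wy": 0,"wz": 0,"gripper": -1},
    {"tx": -40,"ty": -30,"tz": 32,"wx": 0,"wy": 0,"wz": 0,"gripper": -1},
    {"tx": -32,"ty": -30,"tz": 32,"wx": 0,"wy": 0,"wz": 0,"gripper": -1},
    {"tx": -24,"ty": -30,"tz": 32,"wx": 0,"wy": 0,"wz": 0,"gripper": -1},
    {"tx": -16,"ty": -30,"tz": 32,"wx": 0,"wy": 0,"wz": 0,"gripper": -1},
    {"tx": -8,"ty": -30,"tz": 32,"wx": 0,"wy": 0,"wz": 0,"gripper": -1},
    {"tx": 0,"ty": -30,"tz": 32,"wx": 0,"wy": 0,"wz": 0,"gripper": -1},
    {"tx": 7,"ty": -30,"tz": 32,"wx": 0,"wy": 0,"wz": 0,"gripper": -1},
    {"tx": 12,"ty": -30,"tz": 32,"wx": 0,"wy": 0,"wz": 0,"gripper": -1},
    {"tx": 12,"ty": -30,"tz": 32,"wx": 0,"wy": 0,"wz": 0,"gripper": -1},
    {"tx": -4,"ty": -30,"tz": 20,"wx": 0,"wy": 0,"wz": 0,"gripper": -1},
    {"tx": -4,"ty": -30,"tz": 0,"wx": 0,"wy": 0,"wz": 0,"gripper": -1},
    {"tx": -4,"ty": -30,"tz": 0,"wx": 0,"wy": 0,"wz": 0,"gripper": -1}
  ]
}}

```text
clock: 12.2
position: [0.536, -0.0997, 0.0798]
tcp_rot: [0.002, 0.691, 0.723, 0.001]
force: [-0.1, 0.7, 0.5]
width: 0.003
```

```bash
python3 - <<'E'
from h import *
delta(-.033,-.054,.0445)
print(robot.observe()["force"])
im=robot.grab_frame("wrist");cv2.imwrite("pics/w7.png",im)
E
```

```text
tray [  3.8928 -94.7775] z 79.79796718651478 t 12.2
mm [ 40.7669 -37.0983  35.0943] deg [ 0.2391  0.0692 -0.0823]
[-0.1114  0.7011  0.4732]
```

View pics/w7.png

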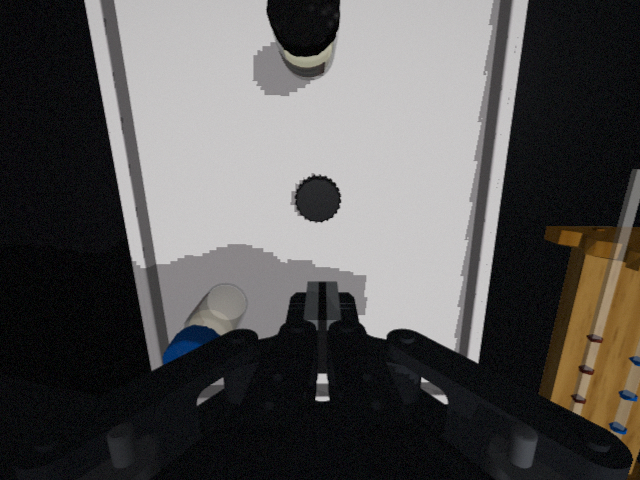

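The rear cap is at (318,198), now between the two vials, and both are still standing. I'll get its position from this pixel.

```bash
python3 - <<'E'
from h import *
c=robot.get_calibration("wrist");print("cap",tray(plane(c,318,198,.052))*1e3)
delta(-.033,-.054,.0445)
E
```

```text
cap [  1.4145 -51.5163]
tray [  3.4311 -94.398 ] z 78.30854033603522 t 12.25
mm [ 40.379  -36.5757  33.6748] deg [ 0.1593  0.0457 -0.0721]
```

{"method": "jog_arm", "body": {
  "deltas": [
    {"tx": 0,"ty": -35,"tz": 0,"wx": 0,"wy": 0,"wz": 0,"gripper": -1},
    {"tx": 42,"ty": -35,"tz": 0,"wx": 0,"wy": 0,"wz": 0,"gripper": -1},
    {"tx": 42,"ty": -35,"tz": 15,"wx": 0,"wy": 0,"wz": 0,"gripper": -1},
    {"tx": 42,"ty": -35,"tz": 33,"wx": 0,"wy": 0,"wz": 0,"gripper": -1},
    {"tx": 42,"ty": -35,"tz": 33,"wx": 0,"wy": 0,"wz": 0,"gripper": -1},
    {"tx": 42,"ty": -28,"tz": 33,"wx": 0,"wy": 0,"wz": 0,"gripper": -1},
    {"tx": 42,"ty": -21,"tz": 33,"wx": 0,"wy": 0,"wz": 0,"gripper": -1},
    {"tx": 42,"ty": -14,"tz": 33,"wx": 0,"wy": 0,"wz": 0,"gripper": -1},
    {"tx": 42,"ty": -7,"tz": 33,"wx": 0,"wy": 0,"wz": 0,"gripper": -1},
    {"tx": 42,"ty": 0,"tz": 33,"wx": 0,"wy": 0,"wz": 0,"gripper": -1},
    {"tx": 42,"ty": 7,"tz": 33,"wx": 0,"wy": 0,"wz": 0,"gripper": -1},
    {"tx": 42,"ty": 14,"tz": 33,"wx": 0,"wy": 0,"wz": 0,"gripper": -1},
    {"tx": 42,"ty": 19,"tz": 33,"wx": 0,"wy": 0,"wz": 0,"gripper": -1},
    {"tx": 42,"ty": 22,"tz": 33,"wx": 0,"wy": 0,"wz": 0,"gripper": -1},
    {"tx": 42,"ty": 22,"tz": 33,"wx": 0,"wy": 0,"wz": 0,"gripper": -1},
    {"tx": 42,"ty": 10,"tz": 20,"wx": 0,"wy": 0,"wz": 0,"gripper": -1},
    {"tx": 20,"ty": 10,"tz": 0,"wx": 0,"wy": 0,"wz": 0,"gripper": -1},
    {"tx": -5,"ty": 40,"tz": 0,"wx": 0,"wy": 0,"wz": 0,"gripper": -1},
    {"tx": -5,"ty": 46,"tz": 0,"wx": 0,"wy": 0,"wz": 0,"gripper": -1},
    {"tx": -5,"ty": 46,"tz": 0,"wx": 0,"wy": 0,"wz": 0,"gripper": -1}
  ]
}}

```text
clock: 14.25
position: [0.5811, -0.1014, 0.076]
tcp_rot: [-0.0, 0.691, 0.723, -0.0]
force: [-0.6, -0.0, -0.0]
width: -0.001
```

```bash
python3 - <<'E'
from h import *
delta(.048,-.085,.0445)
c=robot.get_calibration("wrist")
im=robot.grab_frame("wrist");cv2.imwrite("pics/w8.png",im)
g=((im.max(2)<75)*255).astype('uint8');g[:,:150]=0;g[290:]=0
n,l,s,ce=cv2.connectedComponentsWithStats(g)
for i in range(1,n):
    if s[i,4]>500: print(s[i],ce[i],tray(plane(c,*ce[i],.050))*1e3)
E
```

```text
tray [ 48.7768 -98.4998] z 75.95059497902412 t 14.25
mm [13.4883 -0.7695 31.4557] deg [-0.0395 -0.0196 -0.0612]
[ 150    0   56   42 2066] [175.803   18.5973] [-15.3606  23.4451]
[  411     0   229   290 56300] [524.8006 133.6255] [145.4109 -24.5283]
[ 299  168   47   48 1690] [322.0355 191.7669] [ 48.6875 -52.3739]
```

{"method": "jog_arm", "body": {
  "deltas": [
    {"tx": 0,"ty": 0,"tz": 16,"wx": 0,"wy": 0,"wz": 0,"gripper": -1},
    {"tx": 2,"ty": 0,"tz": 32,"wx": 0,"wy": 0,"wz": 0,"gripper": -1},
    {"tx": 10,"ty": 0,"tz": 32,"wx": 0,"wy": 0,"wz": 0,"gripper": -1},
    {"tx": 18,"ty": 0,"tz": 32,"wx": 0,"wy": 0,"wz": 0,"gripper": -1},
    {"tx": 26,"ty": 0,"tz": 32,"wx": 0,"wy": 0,"wz": 0,"gripper": -1},
    {"tx": 34,"ty": 0,"tz": 32,"wx": 0,"wy": 0,"wz": 0,"gripper": -1},
    {"tx": 42,"ty": 0,"tz": 32,"wx": 0,"wy": 0,"wz": 0,"gripper": -1},
    {"tx": 51,"ty": 0,"tz": 32,"wx": 0,"wy": 0,"wz": 0,"gripper": -1},
    {"tx": 60,"ty": 0,"tz": 32,"wx": 0,"wy": 0,"wz": 0,"gripper": -1},
    {"tx": 69,"ty": 0,"tz": 32,"wx": 0,"wy": 0,"wz": 0,"gripper": -1},
    {"tx": 78,"ty": 0,"tz": 32,"wx": 0,"wy": 0,"wz": 0,"gripper": -1},
    {"tx": 87,"ty": 0,"tz": 32,"wx": 0,"wy": 0,"wz": 0,"gripper": -1},
    {"tx": 96,"ty": 0,"tz": 32,"wx": 0,"wy": 0,"wz": 0,"gripper": -1},
    {"tx": 105,"ty": 0,"tz": 32,"wx": 0,"wy": 0,"wz": 0,"gripper": -1},
    {"tx": 114,"ty": 0,"tz": 32,"wx": 0,"wy": 0,"wz": 0,"gripper": -1},
    {"tx": 123,"ty": 0,"tz": 32,"wx": 0,"wy": 0,"wz": 0,"gripper": -1},
    {"tx": 132,"ty": 0,"tz": 32,"wx": 0,"wy": 0,"wz": 0,"gripper": -1},
    {"tx": 141,"ty": 0,"tz": 32,"wx": 0,"wy": 0,"wz": 0,"gripper": -1},
    {"tx": 151,"ty": 0,"tz": 32,"wx": 0,"wy": 0,"wz": 0,"gripper": -1},
    {"tx": 160,"ty": 0,"tz": 32,"wx": 0,"wy": 0,"wz": 0,"gripper": -1}
  ]
}}

```text
clock: 16.3
position: [0.5734, 0.0597, 0.0447]
tcp_rot: [-0.0, 0.691, 0.723, 0.0]
force: [0.1, -0.1, 0.1]
width: 0.004
```

{"method": "jog_arm", "body": {
  "deltas": [
    {"tx": 0,"ty": 0,"tz": 0,"wx": 0,"wy": 0,"wz": 0,"gripper": -1},
    {"tx": -30,"ty": 0,"tz": -20,"wx": 0,"wy": 0,"wz": 0,"gripper": -1},
    {"tx": -60,"ty": 0,"tz": -60,"wx": 0,"wy": 0,"wz": 0,"gripper": -1},
    {"tx": -60,"ty": -20,"tz": -105,"wx": 0,"wy": 0,"wz": 0,"gripper": -1},
    {"tx": -60,"ty": -40,"tz": -110,"wx": 0,"wy": 0,"wz": 0,"gripper": -1},
    {"tx": -60,"ty": -40,"tz": -110,"wx": 0,"wy": 0,"wz": 0,"gripper": -1}
  ]
}}

```text
clock: 16.9
position: [0.5358, -0.0035, 0.1571]
tcp_rot: [0.001, 0.691, 0.723, 0.001]
force: [-0.1, 0.3, -0.8]
width: 0.003
```

```bash
python3 - <<'E'
from h import *
delta(0,.2,.16)
c=robot.get_calibration("wrist")
im=robot.grab_frame("wrist");cv2.imwrite("pics/w9.png",im)
im=robot.grab_frame("top");cv2.imwrite("pics/t9.png",im)
E
```

```text
tray [8.0776 1.3006] z 157.11218717969743 t 16.9
mm [198.6896  -8.2863  -2.9707] deg [ 0.191  0.016 -0.063]
```

View pics/w9.png

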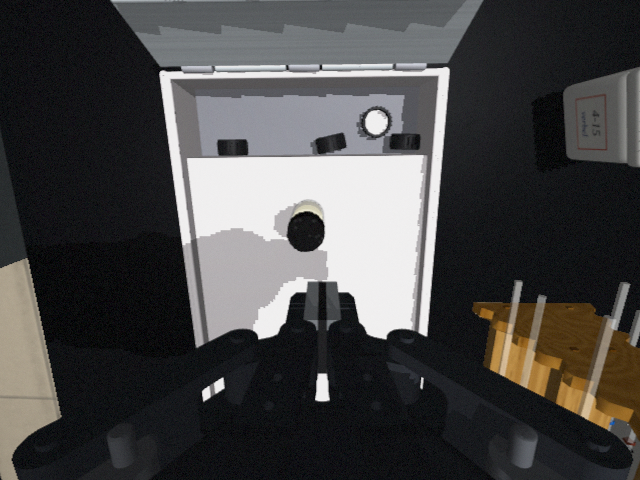

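All four caps are in the trough, at about (232,147), (330,143), (375,122) and (405,141). The deck holds only the standing vial in view, and the lid is open beyond. Now I go over and behind the lid and push it over.

{"method": "jog_arm", "body": {
  "deltas": [
    {"tx": 40,"ty": -8,"tz": 0,"wx": 0,"wy": 0,"wz": 0,"gripper": -1},
    {"tx": 85,"ty": -8,"tz": 0,"wx": 0,"wy": 0,"wz": 0,"gripper": -1},
    {"tx": 130,"ty": -8,"tz": 0,"wx": 0,"wy": 0,"wz": 0,"gripper": -1},
    {"tx": 175,"ty": -8,"tz": 0,"wx": 0,"wy": 0,"wz": 0,"gripper": -1},
    {"tx": 205,"ty": -8,"tz": 0,"wx": 0,"wy": 0,"wz": 0,"gripper": -1},
    {"tx": 205,"ty": -8,"tz": 20,"wx": 0,"wy": 0,"wz": 0,"gripper": -1},
    {"tx": 205,"ty": -8,"tz": 50,"wx": 0,"wy": 0,"wz": 0,"gripper": -1},
    {"tx": 205,"ty": -8,"tz": 72,"wx": 0,"wy": 0,"wz": 0,"gripper": -1},
    {"tx": 205,"ty": -8,"tz": 72,"wx": 0,"wy": 0,"wz": 0,"gripper": -1},
    {"tx": 195,"ty": -8,"tz": 72,"wx": 0,"wy": 0,"wz": 0,"gripper": -1},
    {"tx": 185,"ty": -8,"tz": 72,"wx": 0,"wy": 0,"wz": 0,"gripper": -1},
    {"tx": 175,"ty": -8,"tz": 72,"wx": 0,"wy": 0,"wz": 0,"gripper": -1},
    {"tx": 166,"ty": -8,"tz": 72,"wx": 0,"wy": 0,"wz": 0,"gripper": -1},
    {"tx": 158,"ty": -8,"tz": 72,"wx": 0,"wy": 0,"wz": 0,"gripper": -1},
    {"tx": 150,"ty": -8,"tz": 72,"wx": 0,"wy": 0,"wz": 0,"gripper": -1},
    {"tx": 142,"ty": -8,"tz": 72,"wx": 0,"wy": 0,"wz": 0,"gripper": -1},
    {"tx": 134,"ty": -8,"tz": 72,"wx": 0,"wy": 0,"wz": 0,"gripper": -1},
    {"tx": 126,"ty": -8,"tz": 72,"wx": 0,"wy": 0,"wz": 0,"gripper": -1},
    {"tx": 118,"ty": -8,"tz": 72,"wx": 0,"wy": 0,"wz": 0,"gripper": -1},
    {"tx": 118,"ty": -8,"tz": 72,"wx": 0,"wy": 0,"wz": 0,"gripper": -1}
  ]
}}

```text
clock: 19.0
position: [0.5228, 0.1135, 0.0825]
tcp_rot: [0.0, 0.691, 0.723, -0.0]
force: [-0.2, 0.4, -0.4]
width: -0.001
```

```bash
python3 - <<'E'
from h import *
delta(0,.08,.085)
print(robot.observe()["force"])
im=robot.grab_frame("side");cv2.imwrite("pics/s10.png",cv2.resize(im[130:350,230:450],None,fx=2.7,fy=2.7))
E
```

```text
tray [  0.4737 118.8466] z 82.52566520791764 t 19.0
mm [-38.8481  -0.4294  -2.4578] deg [-0.0169  0.0242 -0.0664]
[-0.198   0.3624 -0.3999]
```

View pics/s10.png

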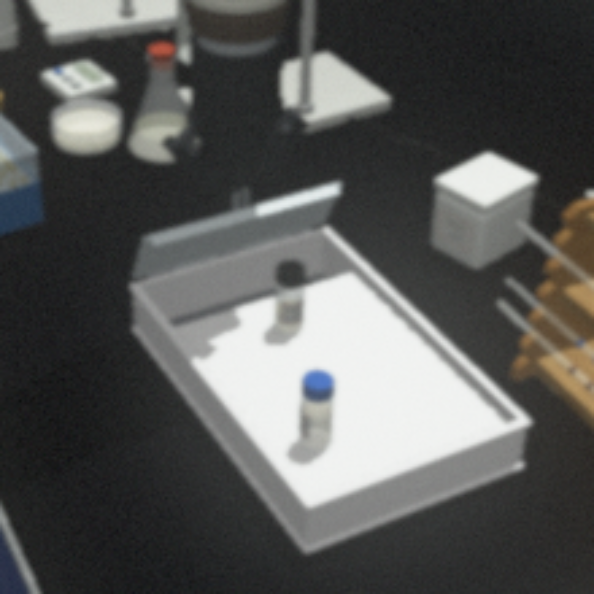

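The lid is now about upright with the fingers behind it, and both vials and the flask are standing. I continue over, then press down.

{"method": "jog_arm", "body": {
  "deltas": [
    {"tx": -7,"ty": 0,"tz": 0,"wx": 0,"wy": 0,"wz": 0,"gripper": -1},
    {"tx": -14,"ty": 0,"tz": 0,"wx": 0,"wy": 0,"wz": 0,"gripper": -1},
    {"tx": -21,"ty": 0,"tz": 0,"wx": 0,"wy": 0,"wz": 0,"gripper": -1},
    {"tx": -28,"ty": 0,"tz": 0,"wx": 0,"wy": 0,"wz": 0,"gripper": -1},
    {"tx": -34,"ty": 0,"tz": 0,"wx": 0,"wy": 0,"wz": 0,"gripper": -1},
    {"tx": -39,"ty": 0,"tz": 0,"wx": 0,"wy": 0,"wz": 0,"gripper": -1},
    {"tx": -41,"ty": 0,"tz": 5,"wx": 0,"wy": 0,"wz": 0,"gripper": -1},
    {"tx": -43,"ty": 0,"tz": 9,"wx": 0,"wy": 0,"wz": 0,"gripper": -1},
    {"tx": -45,"ty": 0,"tz": 13,"wx": 0,"wy": 0,"wz": 0,"gripper": -1},
    {"tx": -47,"ty": 0,"tz": 17,"wx": 0,"wy": 0,"wz": 0,"gripper": -1},
    {"tx": -48,"ty": 0,"tz": 20,"wx": 0,"wy": 0,"wz": 0,"gripper": -1},
    {"tx": -48,"ty": 0,"tz": 22,"wx": 0,"wy": 0,"wz": 0,"gripper": -1},
    {"tx": -48,"ty": 0,"tz": 24,"wx": 0,"wy": 0,"wz": 0,"gripper": -1},
    {"tx": -48,"ty": 0,"tz": 24,"wx": 0,"wy": 0,"wz": 0,"gripper": -1}
  ]
}}

```text
clock: 20.45
position: [0.5249, 0.0666, 0.0584]
tcp_rot: [-0.0, 0.691, 0.723, -0.0]
force: [0.0, -0.1, 1.3]
width: 0.001
```

```bash
python3 - <<'E'
from h import *
delta(0,.07,.056)
print(robot.observe()["force"])
E
```

```text
tray [ 0.4255 71.9008] z 58.37193675412035 t 20.45
mm [-1.9008 -0.4244  2.3721] deg [-0.0211  0.0014 -0.0093]
[ 0.0029 -0.1183  1.2717]
```

Force is 1.3 N, still only the hinge. I press down slowly to contact.

{"method": "jog_arm", "body": {
  "deltas": [
    {"tx": 0,"ty": 0,"tz": 1,"wx": 0,"wy": 0,"wz": 0,"gripper": -1},
    {"tx": 0,"ty": 0,"tz": 2,"wx": 0,"wy": 0,"wz": 0,"gripper": -1},
    {"tx": 0,"ty": 0,"tz": 2.5,"wx": 0,"wy": 0,"wz": 0,"gripper": -1},
    {"tx": 0,"ty": 0,"tz": 2.5,"wx": 0,"wy": 0,"wz": 0,"gripper": -1},
    {"tx": 0,"ty": 0,"tz": 2.5,"wx": 0,"wy": 0,"wz": 0,"gripper": -1}
  ]
}}

```text
clock: 20.95
position: [0.525, 0.0666, 0.0561]
tcp_rot: [-0.0, 0.691, 0.723, -0.0]
force: [-0.4, 0.5, -0.4]
width: 0.001
```

{"method": "jog_arm", "body": {
  "deltas": [
    {"tx": 0,"ty": 0,"tz": 0.7,"wx": 0,"wy": 0,"wz": 0,"gripper": -1},
    {"tx": 0,"ty": 0,"tz": 1.2,"wx": 0,"wy": 0,"wz": 0,"gripper": -1},
    {"tx": 0,"ty": 0,"tz": 1.2,"wx": 0,"wy": 0,"wz": 0,"gripper": -1},
    {"tx": 0,"ty": 0,"tz": 1.2,"wx": 0,"wy": 0,"wz": 0,"gripper": -1}
  ]
}}

```text
clock: 21.35
position: [0.5251, 0.0666, 0.0558]
tcp_rot: [0.0, 0.691, 0.723, 0.0]
force: [-3.3, -1.4, 8.1]
width: -0.002
```

The lid has bottomed: z stopped at 55.8 mm with 8 N. I lift clear, move away to the side and look.

{"method": "jog_arm", "body": {
  "deltas": [
    {"tx": 0,"ty": 0,"tz": 0.5,"wx": 0,"wy": 0,"wz": 0,"gripper": -1},
    {"tx": 0,"ty": 0,"tz": 0.5,"wx": 0,"wy": 0,"wz": 0,"gripper": -1},
    {"tx": 0,"ty": 0,"tz": -10,"wx": 0,"wy": 0,"wz": 0,"gripper": -1},
    {"tx": 0,"ty": 0,"tz": -40,"wx": 0,"wy": 0,"wz": 0,"gripper": -1},
    {"tx": 0,"ty": 0,"tz": -90,"wx": 0,"wy": 0,"wz": 0,"gripper": -1},
    {"tx": 40,"ty": -20,"tz": -130,"wx": 0,"wy": 0,"wz": 0,"gripper": -1},
    {"tx": 80,"ty": -50,"tz": -150,"wx": 0,"wy": 0,"wz": 0,"gripper": -1},
    {"tx": 120,"ty": -70,"tz": -150,"wx": 0,"wy": 0,"wz": 0,"gripper": -1},
    {"tx": 120,"ty": -70,"tz": -150,"wx": 0,"wy": 0,"wz": 0,"gripper": -1},
    {"tx": 120,"ty": -70,"tz": -150,"wx": 0,"wy": 0,"wz": 0,"gripper": -1}
  ]
}}

```text
clock: 22.35
position: [0.4492, 0.1844, 0.2057]
tcp_rot: [0.0, 0.69, 0.724, 0.001]
force: [0.3, -0.4, 0.1]
width: 0.001
```

```bash
python3 - <<'E'
from h import *
s=robot.observe();print(s["clock"],s["force"],s["position"])
a=robot.grab_frame("side")[130:350,230:450];b=robot.grab_frame("top")
bl=cv2.inRange(cv2.cvtColor(b,cv2.COLOR_BGR2HSV)[185:305,250:430],(95,130,60),(130,255,255));ys,xs=np.nonzero(bl);print("blue",xs.mean()+250,ys.mean()+185)
k=((b[185:305,280:430].max(2)<70)*255).astype('uint8');n,l,st,ce=cv2.connectedComponentsWithStats(k)
for i in range(1,n):
    if 25<st[i,4]<900: print("black",st[i],ce[i]+[280,185])
a=cv2.resize(a,(400,400));b=cv2.resize(b[185:305,130:430],(400,160))
b=cv2.copyMakeBorder(b,0,240,0,0,cv2.BORDER_CONSTANT);cv2.imwrite("pics/fin.png",np.hstack([a,b]))
E
```

```text
22.35 [ 0.2869 -0.3644  0.1009] [0.4492 0.1844 0.2057]
blue 387.1195652173913 265.1630434782609
black [38 55 10 10 83] [322.3855 244.4699]
```

View pics/fin.png

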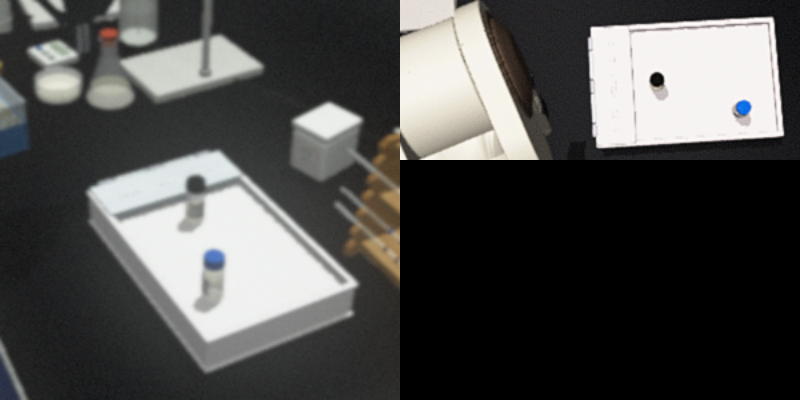

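The lid lies flat over the trough. Both vials are at the same pixels as at the start, (387,265) and (322,244), and no caps are left on the deck. I hand in.

```bash
python3 -c "
from bench import robot
print(robot.finish_job(), robot.observe()['clock'])"
```

```text
the job is handed in; nothing more can be done
the job is handed in; nothing more can be done
```

I swept the four caps into the trough one at a time with closed fingers. The cap behind the black vial was pushed sideways first to clear it. I then pushed the lid over from behind and pressed it shut.

The last checks, at about 22.4 s on the clock:
- **Lid:** it lies flat in the final pictures. It stopped moving at a fingertip height of 55.8 mm with about 8 N; the stated lid top is 56 mm. I did not measure its joint angle directly.
- **Caps:** all four were seen in the trough just before the lid was closed, three of them standing on edge or leaning. The deck is empty now; inside the shut trough they cannot be checked.
- **Vials:** both stand within 0.1 pixel of where they were at the start.
- **Flask and beaker:** the flask still stands in the last picture, and I never went near the beaker. I measured neither one's position afterwards.
- **Robot:** it stands clear of everything, with contact force near zero.

One move call was refused before any motion, because every key is required in each row; I repeated it with all the keys. No check failed or disagreed. The job is handed in, with no verdict reported.

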